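Inspect a nut under a hand-held loupe at the marked focal height

ROBOT

A 7-joint arm with a two-finger parallel gripper is mounted at the origin on a cart in front of the work surface, level with it; the furniture and walls round the work are solid. World frame = base frame: x ahead of the robot, y to its left, z up, the work surface at z = 0. Lengths are in m, angles in rad, forces in N, time in s.
With the tool pointing down it reaches from about 0.425 to 0.975 m from the base axis. Payload 16.7 kg.
Tool frame: the origin (TCP) lies midway between the tips of the shut fingers; the grasp point (between the pads) lies 19 mm behind it; z points along the fingers, y is the line along which they close (so a half turn about z gives the same grasp; the last joint's range is limited). The gripper opens to 85 mm and grips with 20 to 120 N. Pads are 22 mm wide; open, the fingers measure 114 mm over their backs; the gripper's body (76 mm by 85 mm) begins 54 mm behind the grasp point. The pads swing forward as they close: fully open they stand 13 mm farther back than shut.
Start: joints at [-0.149, 0.426, 0.074, 1.606, -0.034, 1.111, -0.067], TCP at [0.675, -0, 0.231] pointing down, gripper open.
Joint ranges: [-2.85, 2.85], [-0.5, 2.14], [-1.23, 1.37], [0.21, 2.46], [-1.02, 4.16], [0.16, 2.05], [-2.73, 2.73]. Speed limits (rad/s): [1.89, 1.89, 2.39, 2.39, 3.01, 3.01, 3.01].

INTERFACE

Orientations are given as a unit quaternion [x, y, z, w].
In Python, from bench import status, eyes, env gives the robot as it stands.
- The arm moves only by the shell command python3 -m handwheel 'ROWS' [FORCE]. ROWS is JSON, a list that holds one entry, the list of rows, each a list of 7 numbers: the shift along the tool's x, y, z in m, then the turn, a rotation vector about the tool's x, y, z in degrees, then the closure in counts, from 0 (fully open) to 255 (shut). In form: [[[dx, dy, dz, ax, ay, az, grip], ...]]. A call has exactly 5 rows; each row is the pose to reach, as a shift and turn from the pose commanded when the call began, along the tool's axes at that moment; what a row does not reach only later rows make up. A row lasts 1/8 s, in which the tool goes at most 62.5 mm and 10.7 degrees, less where a joint would pass 70% of its speed; a pose out of reach is approached as far as the arm can. A call with a gripper value outside its range is refused whole. The fingers move at their own pace and stop on an object; FORCE is the grip in N (left out, the last holds). Time passes only in rows, so rows that repeat a pose let the fingers close, or fill a call up. It gives the time, the measured TCP pose, the force, the opening and the grip force at its end, in the units of the state.
- status.observe(): the state, without advancing time (a new reading comes with each control period).
- eyes.camera(name): name is "scene" or "side" or "wrist"; returns a dict with "pixels" (400x640x3 uint8, red, green, blue), "depth" (400x640 float32, m along the optical axis (not along the pixel's ray), 0 where there is no reading), "fx", "fy", "cx", "cy" (pixels), "camera_from_world" (4x4, takes a point from world to camera coordinates); the wrist camera has in their place "mount" (4x4, takes a point from camera to tool coordinates, whose origin is the TCP and whose axes are the flange's). Camera axes: x right, y up, looking along -z (the intrinsics and any distortion apply to the point x, -y, -z); pixel columns grow to the right and rows downward; lengths in m; the calibration is good to about 2 mm. A picture is of the moment at which its call begins: read the wrist's pose just before it.
- env.job_done(): hands the job in; it is judged then, once.
The state is a dict: "t": time; "q": joint angles; "joint_velocities": joint speeds; "joint_torque": joint torques, N m; "tcp_pos": TCP position; "tcp_rot": TCP orientation; "ft_force": force on the tool from outside, world axes, zero at the start; "torque": the same for the moment, N m; "opening": finger opening in m; "gripper_force": force on a finger pad.
Only numpy, scipy, OpenCV 4.12 (cv2) and the standard library are available. Lean on these libraries where they do the work, as an engineer would, in place of code of your own. Each camera call takes 0.05 s, during which the arm holds its last target. There are 200 camera calls.

TASK

On the inspection stand, slide the carriage that carries the nut (it has an upright black grip) all the way home against the stop at the gauge-post end. Then pick up the reading loupe and finish holding it in the gripper, still and level, with the lens centred over the nut and at the height of the thin flange round the collar on the gauge post, the loupe touching nothing of the stand. Do not shift the collar, and leave the loose bolt lying on the bench where it is.

Things in the scene. Friction and masses are not known exactly. Their poses are not given: they have to be found in the camera images.
- stand: Inspection stand, fixed to the bench: grey base plate 140 x 210 x 12 mm, two rails along its y axis, dark stop blocks at its y ends (tops 32 mm above the bench at +y, 20 mm at -y). Origin on the bench, 5 mm to -x of the plate's middle; z up. Gauge post: 10 mm diameter, top at 150 mm, at x, y = (60, 60) mm, on the side away from the robot. Yaw within 0.4 rad of the world axes.
- carriage (a joint): Travel of the aluminium carriage (68 x 100 mm) along the stand's +y axis, m: 0 = far from the post, 0.07 = home against the stop at the post's end. Starts anywhere from 0 to 0.03. Slides with about 2 N of friction and stays where it is left.
- carriage_grip (a point): Middle (12 to 13 mm below the top) of the carriage's upright black grip, a ribbed block 32 mm along the stand's x, 12 mm along the stand's y (its sliding direction), its top about 65 mm and its foot about 26 mm above the bench. Moves with the carriage; axes as the stand's.
- part_top (a point): Centre of the top face of the nut to be inspected (hexagonal, 30 mm across the flats, 14 mm high, screwed on a stud whose end stands 3 mm out of its top), fixed on the carriage 58 mm further along the stand's +y, and 12 mm further along its +x, than the grip; top 43 mm above the bench. Moves with the carriage.
- home_point (a point): Point fixed on the stand where the centre of the nut's top comes to lie when the carriage is home.
- focus_mark (a point): Centre of the brass collar on the gauge post (collar 18 mm diameter and 14 mm high; a thin flange of 26 mm diameter round its middle). The height of this point is the focal height for the lens centre; it lies 95 to 130 mm above the bench, a different height each time. The collar slides on the post if pushed with about 10 N. A thumb screw stands out 24 mm on the side away from the carriage.
- loupe_lens (a point): Centre of the loupe's lens, half-way up its rim (rim 68 mm diameter, 10 mm high; 5 mm above the bench as it lies flat). The loupe is one rigid piece of about 90 g; its handle runs from the lens along the loupe's -x axis, z is square to the lens and up. It starts lying flat, handle towards the robot, within 0.5 rad.
- loupe_grip (a point): Middle of the grasping place on the loupe's black handle, 80 mm from the lens centre along the loupe's -x axis and 9 mm above the bench as it lies. The handle is 14 mm wide (along y), 18 mm high, flat-sided, and runs from 41 to 143 mm from the lens centre.
- bolt_mid (a point): Middle of a loose bolt 77 mm long and 23 mm high, lying on the bench nearer the robot than the stand and the loupe, about straight ahead of the robot, its length pointing roughly away from the robot; a bystander.
- loupe: The whole loupe; origin on its underside below the lens centre, axes as for its lens.
There are look-alikes about, which are no part of the job. Of the things that look like the loupe, the larger one is meant.

How it is judged:
By the outcome, as a careful person would: the job done as asked, in the order asked, and still so for the second after the job is handed in, while the arm keeps its last pose, push and grip.
It also fails if it takes over 50 s, if anything falls off the work surface, if the arm or the gripper's body presses on something with over 40 N, if the wrist force passes 120 N, or if a joint passes its speed limit or range.

## Working session

There is one attempt and no reset: what is moved stays moved. The work goes in short steps, Python scripts to look and compute and a shell command to move; the robot and the scene stay as the last step left them, time stands still between calls to the robot, and variables do not carry over. Pictures are saved under pics/ and viewed, at most 10 in all, crops included, and the job is handed in when it is done.

```bash
ls; mkdir -p pics
cat > h.py <<'E'
import numpy as np, cv2
from scipy.spatial.transform import Rotation as R
from bench import status, eyes, env
def snap(name, save=None):
    s=status.observe(); c=eyes.camera(name)
    if name=='wrist':
        T=np.eye(4); T[:3,:3]=R.from_quat(s['tcp_rot']).as_matrix(); T[:3,3]=s['tcp_pos']
        c['W']=T@c['mount']
    else: c['W']=np.linalg.inv(c['camera_from_world'])
    if save: cv2.imwrite('pics/'+save,c['pixels'][:,:,::-1])
    return c
def rays(c,uv):
    uv=np.atleast_2d(np.array(uv,float))
    d=np.c_[(uv[:,0]-c['cx'])/c['fx'],-(uv[:,1]-c['cy'])/c['fy'],-np.ones(len(uv))]
    return c['W'][:3,3], d@c['W'][:3,:3].T
def onplane(c,uv,z):
    o,d=rays(c,uv); return o+d*((z-o[2])/d[:,2])[:,None]
def cloud(c):
    v,u=np.mgrid[:400,:640]; o,d=rays(c,np.c_[u.ravel(),v.ravel()])
    P=o+d*c['depth'].ravel()[:,None]; P[c['depth'].ravel()==0]=np.nan
    return P.reshape(400,640,3)
def proj(c,P):
    p=np.linalg.inv(c['W'])@np.append(P,1); return c['cx']+c['fx']*p[0]/-p[2], c['cy']-c['fy']*p[1]/-p[2]
E
python3 - <<'E'
from h import *
s=status.observe(); print({k:np.round(v,3).tolist() for k,v in s.items()})
for n in('scene','side','wrist'):
    c=snap(n,n+'0.png'); print(n,[k for k in c], c['fx'],c['fy'],c['cx'],c['cy'],c['W'].round(3).tolist(), (c['depth']>0).mean())
E
```

```text
pics
{'t': 0.0, 'q': [-0.149, 0.427, 0.074, 1.607, -0.034, 1.111, -0.067], 'joint_velocities': [-0.002, -0.0, 0.002, 0.001, -0.001, -0.0, 0.0], 'joint_torque': [0.001, -94.984, 3.762, -46.352, 0.019, 0.01, 0.0], 'tcp_pos': [0.675, -0.0, 0.231], 'tcp_rot': [0.707, 0.707, -0.001, -0.0], 'ft_force': [0.104, -0.314, -1.033], 'torque': [0.04, 0.002, -0.037], 'gripper_force': 0.0, 'opening': 0.085}
scene ['pixels', 'depth', 'fx', 'fy', 'cx', 'cy', 'camera_from_world', 'W'] 485.03928102489374 485.03928102489374 319.8979041439667 197.5634088678887 [[0.859, 0.286, -0.424, 0.059], [-0.511, 0.5, -0.699, -0.817], [0.012, 0.817, 0.576, 0.753], [0.0, 0.0, 0.0, 1.0]] 0.99585546875
side ['pixels', 'depth', 'fx', 'fy', 'cx', 'cy', 'camera_from_world', 'W'] 379.1083332548646 379.1083332548646 319.024328926593 198.23099467552973 [[0.732, 0.568, -0.377, 0.198], [-0.682, 0.61, -0.405, -0.392], [-0.0, 0.553, 0.833, 0.865], [0.0, 0.0, 0.0, 1.0]] 0.99584765625
wrist ['pixels', 'depth', 'fx', 'fy', 'cx', 'cy', 'mount', 'W'] 341.3510606762195 341.3510606762195 324.8357315018989 204.79727184577519 [[1.0, -0.001, 0.001, 0.675], [0.001, 0.947, 0.321, 0.083], [-0.001, -0.321, 0.947, 0.374], [0.0, 0.0, 0.0, 1.0]] 0.9960078125
```

View images.

View pics/scene0.png

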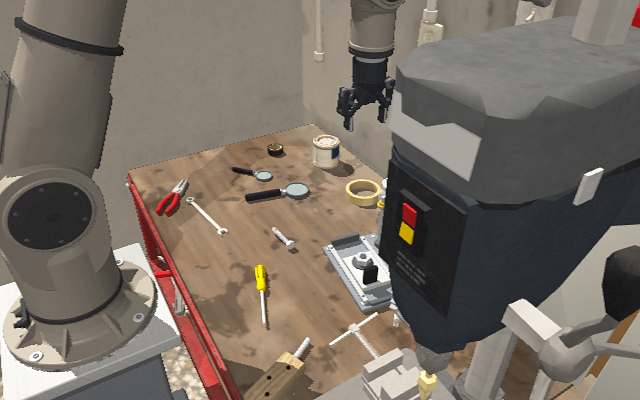

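View pics/side0.png

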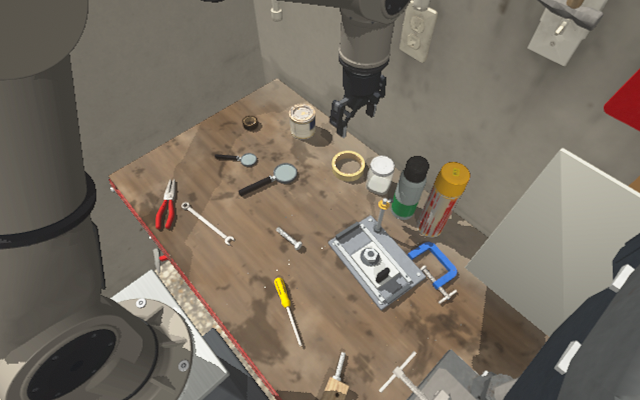

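The scene view shows the two loupes (the larger at (297,190)), and the drill press hides the stand's post. The side view shows everything: larger lens at (285,173) with its handle to (240,192), bolt at (289,238), nut at (371,257), black grip at (383,273), brass collar at about (383,204).

Run:
```python
from h import *
c=snap('side'); P=cloud(c); I=c['pixels'].astype(int); Z=P[...,2]
cv2.imwrite('pics/sidecrop.png',cv2.resize(c['pixels'][150:320,220:460,::-1],None,fx=3.3,fy=3.3,interpolation=cv2.INTER_CUBIC)[:600,:800])
V,U=np.mgrid[:400,:640]
def box(u0,u1,v0,v1): return (U>=u0)&(U<u1)&(V>=v0)&(V<v1)
# loupe
m=box(232,304,158,200)&(Z>0.004)&(Z<0.03)
dark=m&(I.sum(2)<150); lens=m&(I[...,2]>I[...,0])&(I.sum(2)>250)
for n,k in(('handle',dark),('lens',lens)):
    uv=np.c_[U[k],V[k]]; p=P[k]; print(n,k.sum(),uv.mean(0),np.nanmean(p,0).round(4),np.nanmin(p,0).round(3),np.nanmax(p,0).round(3))
    print(cv2.minAreaRect(onplane(c,uv,0.018 if n=='handle' else .008)[:,:2].astype(np.float32)*1000))
# carriage stand: plate
m=box(325,440,210,312)&(Z>0.006)&(Z<0.04)&(P[...,0]<1.1)
print('stand',cv2.minAreaRect(P[m][:,:2].astype(np.float32)*1000))
g=box(370,395,258,290)&(I.sum(2)<110)&(Z>.03); print('grip',g.sum(),np.nanmedian(P[g],0),np.nanmax(P[g],0))
gt=g&(Z>.06); print('griptop',gt.sum(), np.nanmean(P[gt],0), cv2.minAreaRect(P[gt][:,:2].astype(np.float32)*1000))
b=box(370,400,170,235)&(I[...,0]-I[...,2]>50); print('brass',b.sum(),np.c_[U[b],V[b]].mean(0),np.c_[U[b],V[b]].min(0),np.c_[U[b],V[b]].max(0),np.nanmedian(P[b],0),np.nanmin(P[b],0),np.nanmax(P[b],0))
```

```text
handle 180 [254.3        184.57222222] [0.4832 0.1771 0.0139] [0.436 0.159 0.004] [0.528 0.3   0.022]
((501.0234069824219, 212.5191650390625), (135.8417510986328, 89.22428131103516), 63.27772903442383)
lens 380 [278.56315789 170.52894737] [0.566  0.1737 0.0072] [0.506 0.123 0.004] [0.606 0.284 0.019]
((544.7896728515625, 199.70794677734375), (64.19194793701172, 171.3968048095703), 34.43275833129883)
stand ((612.1255493164062, -239.6043243408203), (272.2201843261719, 245.08607482910156), 81.64688110351562)
grip 1 [ 0.51488023 -0.24611191  0.03578659] [ 0.51488023 -0.24611191  0.03578659]
griptop 0 [nan nan nan] ((0.0, 0.0), (0.0, 0.0), 0.0)
brass 84 [383.14285714 204.78571429] [378 199] [389 209] [ 0.62469203 -0.15117091  0.13094251] [ 0.61457312 -0.16108268 -0.00193955] [ 0.71252641 -0.08720573  0.14698352]<stdin>:16: RuntimeWarning: Mean of empty slice
```

View pics/sidecrop.png

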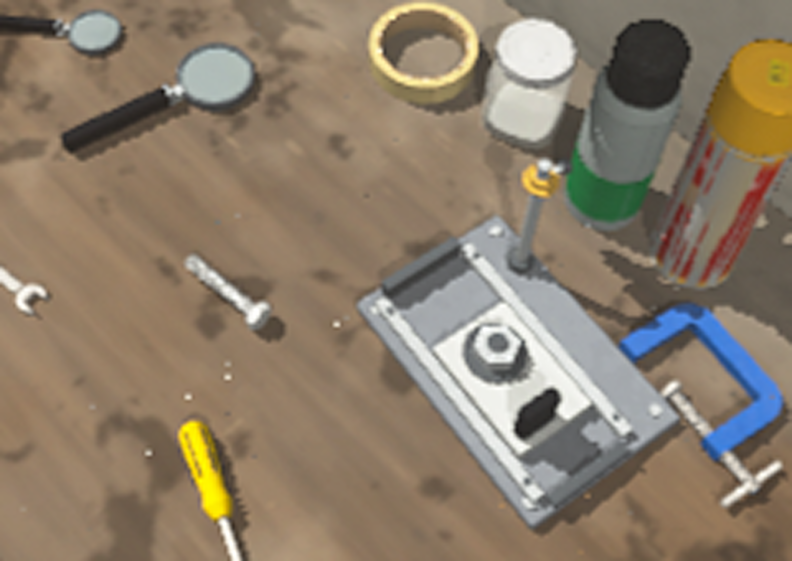

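View pics/wrist0.png

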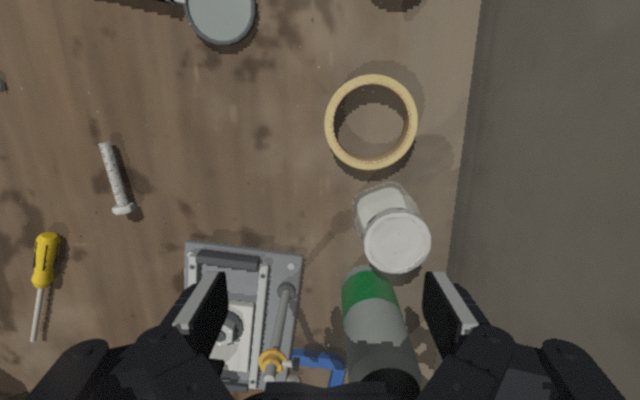

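The crop shows the stand with its dark +y stop at upper left, the nut on the carriage, the black grip behind it, and the collar on the post at about side (383,204). The wrist view shows the stand at (245,310), partly hidden by the fingers, and the bolt at (115,180).

Run:
```python
from h import *
c=snap('side'); 
# crop px -> side px : u=220+x/3.3
f=lambda x,y:(220+x/3.3,150+y/3.3)
for n,p,z in [('nut',(497,346),.045),('grip',(540,408),.06),('postbase',(519,268),.012),('collar',(541,181),.115),('plate+y-x',(360,303),.012),('plate+y+x',(497,220),.012),('plate-y-x',(535,525),.012),('plate-y+x',(680,410),.012),('lens',(216,76),.005),('handle_end',(68,142),.009),('bolt',(228,292),.01)]:
    print(n,onplane(c,f(*p),z).round(3)[0])
for n in('scene','side'):
    P=cloud(snap(n)); m=(P[...,0]>.3)&(P[...,0]<.95)&(P[...,1]<.05)&(P[...,1]>-.7)&(P[...,2]>.15)
    Q=P[m]
    H,xe,ye=np.histogram2d(Q[:,0],Q[:,1],bins=[np.arange(.3,1,.1),np.arange(-.7,.1,.1)])
    print(n); print(H.astype(int))
```

```text
nut [ 0.548 -0.194  0.045]
grip [ 0.529 -0.249  0.06 ]
postbase [ 0.624 -0.153  0.012]
collar [ 0.636 -0.145  0.115]
plate+y-x [ 0.513 -0.091  0.012]
plate+y+x [ 0.643 -0.112  0.012]
plate-y-x [ 0.483 -0.295  0.012]
plate-y+x [ 0.622 -0.31   0.012]
lens [0.576 0.154 0.005]
handle_end [0.44  0.183 0.009]
bolt [ 0.446 -0.014  0.01 ]
scene
[[30265 22281     0     0     0     0     0]
 [11908  6998     0     0     0     0     0]
 [ 1407  1268     0     0     0     0    17]
 [  180     0     0     0     0     1  4021]
 [  399  2729   130     0    92     0   396]
 [    0     0    11   276  1010  1293  1578]]
side
[[    0     0  5811     0     0     0    45]
 [    0    27  4805     0     0     0    50]
 [    0    51   173     0     0     0   538]
 [    0   611    26     0     0    48  4488]
 [    0  2842  8017  3528  2096   630   323]
 [    0     0  2155  9954 10746  8042  5799]]
```

```bash
python3 -m handwheel '[[[-0.04,-0.035,-0.015,0,0,-10,0],[-0.08,-0.07,-0.03,0,0,-20,0],[-0.12,-0.105,-0.045,0,0,-30,0],[-0.16,-0.14,-0.06,0,0,-40,0],[-0.2,-0.175,-0.07,0,0,-50,0]]]' 40; python3 -m handwheel '[[[0,0,0,0,0,-10,0],[0,0,0,0,0,-20,0],[0,0,0,0,0,-30,0],[0,0,0,0,0,-32,0],[0,0,0,0,0,-32,0]]]'
python3 - <<'E'
from h import *
s=status.observe(); print({k:np.round(s[k],3).tolist() for k in('t','q','tcp_pos','tcp_rot','ft_force')}); print(R.from_quat(s['tcp_rot']).as_matrix().round(3))
c=snap('wrist','w1.png'); np.save('w1W',c['W'])
E
```

```text
t: 0.98
tcp_pos: [0.4988, -0.2013, 0.3022]
tcp_rot: [0.339, 0.941, 0.0, 0.0]
ft_force: [0.4, -0.5, 0.5]
opening: 0.0854
gripper_force: 0.0
t: 1.6
tcp_pos: [0.4999, -0.2, 0.3013]
tcp_rot: [0.071, 0.997, 0.0, -0.0]
ft_force: [0.2, 0.6, -0.5]
opening: 0.0853
gripper_force: 0.0
{'t': 1.6, 'q': [0.273, 0.145, -0.013, 1.825, 0.002, 1.172, 1.687], 'tcp_pos': [0.5, -0.2, 0.301], 'tcp_rot': [0.071, 0.997, 0.0, -0.0], 'ft_force': [0.211, 0.633, -0.529]}
[[-0.99   0.142 -0.   ]
 [ 0.142  0.99   0.   ]
 [ 0.     0.    -1.   ]]
```

View pics/w1.png

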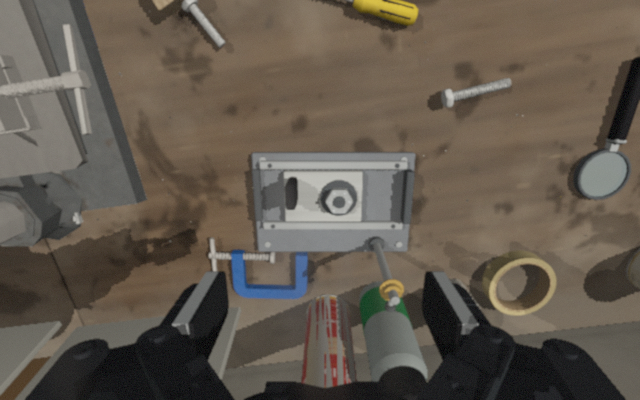

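The wrist view (up = -x, right = +y): nut centre (340,201), grip (291,193), +y stop (408,195), post base (376,243), collar (391,290).

```bash
cat > m.py <<'E'
from h import *
def bboxm(c,m): 
    v,u=np.nonzero(m); return np.array([u.mean(),v.mean()]),(u.min(),u.max(),v.min(),v.max())
def tri(o1,d1,o2,d2):
    d1=d1/np.linalg.norm(d1);d2=d2/np.linalg.norm(d2)
    A=np.c_[d1,-d2]; t=np.linalg.lstsq(A,o2-o1,rcond=None)[0]
    a,b=o1+t[0]*d1,o2+t[1]*d2; return (a+b)/2,np.linalg.norm(a-b)
E
python3 - <<'E'
from m import *
c=snap('wrist'); P=cloud(c); I=c['pixels'].astype(int); Z=P[...,2]
s=snap('side'); Is=s['pixels'].astype(int); V,U=np.mgrid[:400,:640]
for n,uv,z in [('nut',(340,201),.046),('c1',(252,154),.012),('c2',(415,153),.012),('c3',(258,250),.012),('c4',(408,249),.012),('postb',(376,243),.012),('rail1',(268,165),.02),('rail2',(408,165),.02),('rail3',(262,226),.02),('rail4',(410,226),.02)]:
    print(n,onplane(c,uv,z)[0].round(4))
m=(U>275)&(U<310)&(V>170)&(V<215)&(Z>.056)&(Z<.075); print('griptop',m.sum(),np.nanmean(P[m],0).round(4),cv2.minAreaRect(P[m][:,:2].astype(np.float32)*1000))
m=(U>318)&(U<362)&(V>178)&(V<222)&(Z>.039)&(Z<.055); print('nuttop',m.sum(),np.nanmean(P[m],0).round(4),bboxm(c,m))
m=(U>370)&(U<412)&(V>272)&(V<312)&(I[...,0]-I[...,2]>60)&(I[...,0]>110); w,bb=bboxm(c,m); print('collar w',m.sum(),w,bb,np.nanmedian(P[m],0).round(4),np.nanpercentile(Z[m],[5,95]).round(4))
k=(U>372)&(U<396)&(V>190)&(V<215)&(Is[...,0]-Is[...,2]>50)&(Is[...,0]>110); sd,bs=bboxm(s,k); print('collar s',k.sum(),sd,bs)
o1,d1=rays(c,w); o2,d2=rays(s,sd); print(tri(o1,d1[0],o2,d2[0]))
cv2.imwrite('pics/mix.png',np.vstack([cv2.resize(c['pixels'][145:315,240:430,::-1],(570,510),interpolation=cv2.INTER_CUBIC)]))
cv2.imwrite('pics/cs.png',np.hstack([cv2.resize(c['pixels'][265:315,365:415,::-1],(400,400),interpolation=0),cv2.resize(s['pixels'][180:230,360:410,::-1],(400,400),interpolation=0)]))
E
```

```text
nut [ 0.5498 -0.1875  0.046 ]
c1 [ 0.4826 -0.2905  0.012 ]
c2 [ 0.5107 -0.0848  0.012 ]
c3 [ 0.6163 -0.3105  0.012 ]
c4 [ 0.6445 -0.1023  0.012 ]
postb [ 0.629  -0.1458  0.012 ]
rail1 [ 0.498  -0.2715  0.02  ]
rail2 [ 0.523  -0.0963  0.02  ]
rail3 [ 0.5785 -0.2956  0.02  ]
rail4 [ 0.6066 -0.099   0.02  ]
griptop 292 [ 0.5287 -0.2444  0.065 ] ((529.73095703125, -245.06846618652344), (13.083365440368652, 31.07071304321289), 82.56709289550781)
nuttop 504 [ 0.5492 -0.1895  0.0449] (array([338.2797619 , 200.47222222]), (np.int64(325), np.int64(351), np.int64(189), np.int64(212)))
collar w 263 [392.14448669 287.11787072] (np.int64(380), np.int64(403), np.int64(279), np.int64(299)) [ 0.6219 -0.1451  0.132 ] [0.1299 0.138 ]
collar s 22 [379.27272727 204.68181818] (np.int64(378), np.int64(381), np.int64(201), np.int64(208))
(array([ 0.60922436, -0.14849677,  0.15129457]), np.float64(0.0033924027897752236))
```

View pics/cs.png

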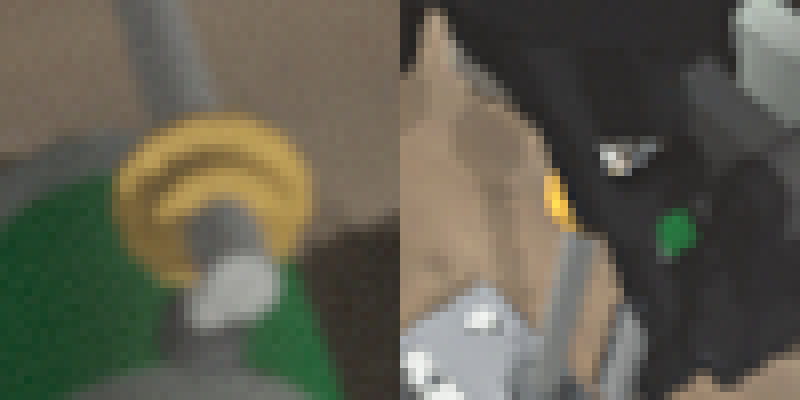

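```bash
python3 - <<'E'
from m import *
c=snap('wrist'); P=cloud(c)
o,d=rays(c,[(391.6,290),(376,243)])
for px in (.6263,.628): 
    t=(px-o[0])/d[0,0]; print('flange centre',(o+t*d[0]).round(4))
for u,v in [(381,285),(383,283),(387,281),(392,280),(397,281),(401,286),(402,290)]: print(u,v,P[v,u].round(4))
E
python3 -m handwheel '[[[-0.007,-0.008,0.03,0,0,0,150],[-0.014,-0.016,0.07,0,0,0,150],[-0.021,-0.024,0.11,0,0,0,150],[-0.028,-0.032,0.15,0,0,0,150],[-0.035,-0.04,0.18,0,0,0,150]]]'
python3 - <<'E'
from h import *
c=snap('wrist','w2.png');
E
```

```text
flange centre [ 0.6263 -0.1461  0.1333]
flange centre [ 0.628  -0.1457  0.1308]
381 285 [ 0.6206 -0.1563  0.1303]
383 283 [ 0.6181 -0.154   0.131 ]
387 281 [ 0.6166 -0.1496  0.1306]
392 280 [ 0.615  -0.1446  0.1323]
397 281 [ 0.6165 -0.1396  0.1331]
401 286 [ 0.6248 -0.1354  0.1303]
402 290 [ 0.6288 -0.135   0.1319]
t: 2.42
tcp_pos: [0.5288, -0.2445, 0.1196]
tcp_rot: [0.07, 0.998, 0.0, -0.001]
ft_force: [1.3, -0.1, 0.1]
opening: 0.0353
gripper_force: 0.0
```

View pics/w2.png

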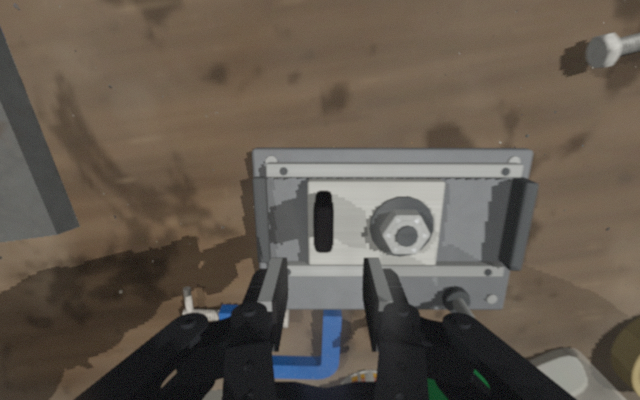

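Wrist view: grip at (323,220) lies centred between the fingers (u 270–373), nut at (407,230). Descend and close.

```bash
python3 -m handwheel '[[[0,0,0.045,0,0,0,150],[0,0,0.083,0,0,0,150],[0,0,0.083,0,0,0,255],[0,0,0.083,0,0,0,255],[0,0,0.083,0,0,0,255]]]' 40
```

```text
t: 3.1
tcp_pos: [0.5285, -0.2442, 0.0386]
tcp_rot: [0.07, 0.998, 0.0, -0.0]
ft_force: [4.5, -1.3, -32.3]
opening: 0.0112
gripper_force: 40.2
```

```bash
python3 -m handwheel '[[[0,0.005,0.001,0,0,0,255],[0,0.014,0.001,0,0,0,255],[0,0.023,0.001,0,0,0,255],[0,0.032,0.001,0,0,0,255],[0,0.036,0.001,0,0,0,255]]]' 40; python3 -m handwheel '[[[0,0.003,0,0,0,0,255],[0,0.005,0,0,0,0,255],[0,0.007,0,0,0,0,255],[0,0.009,0,0,0,0,255],[0,0.01,0,0,0,0,255]]]'
```

```text
t: 3.72
tcp_pos: [0.5338, -0.2082, 0.0384]
tcp_rot: [0.07, 0.998, -0.0, -0.0]
ft_force: [-4.5, -2.2, -6.7]
opening: 0.0113
gripper_force: 44.0
t: 4.35
tcp_pos: [0.5352, -0.1987, 0.0384]
tcp_rot: [0.07, 0.998, -0.0, -0.0]
ft_force: [-4.7, -0.7, -6.5]
opening: 0.0111
gripper_force: 44.0
```

```bash
python3 -m handwheel '[[[0,0.002,0,0,0,0,255],[0,0.003,0,0,0,0,255],[0,0.004,0,0,0,0,255],[0,0.005,0,0,0,0,255],[0,0.005,0,0,0,0,255]]]'; python3 -m handwheel '[[[0,0.001,0,0,0,0,255],[0,0.002,0,0,0,0,255],[0,0.003,0,0,0,0,255],[0,0.003,0,0,0,0,255],[0,0.003,0,0,0,0,255]]]'
```

```text
t: 4.97
tcp_pos: [0.5359, -0.1937, 0.0384]
tcp_rot: [0.07, 0.998, -0.0, -0.0]
ft_force: [-6.0, -0.9, -5.5]
opening: 0.0111
gripper_force: 44.0
t: 5.6
tcp_pos: [0.536, -0.1927, 0.0385]
tcp_rot: [0.071, 0.998, -0.001, 0.0]
ft_force: [-5.7, -11.1, -8.5]
opening: 0.0116
gripper_force: 43.6
```

```bash
python3 -m handwheel '[[[0,0.001,0,0,0,0,255],[0,0.002,0,0,0,0,255],[0,0.002,0,0,0,0,255],[0,0.002,0,0,0,0,255],[0,0.002,0,0,0,0,255]]]'
python3 - <<'E'
from h import *
c=snap('wrist','w3.png'); cv2.imwrite('pics/w3c.png',cv2.resize(c['pixels'][100:330,180:500,::-1],(800,575),interpolation=cv2.INTER_CUBIC)); print(status.observe()['tcp_pos'])
E
```

```text
t: 6.22
tcp_pos: [0.536, -0.1926, 0.0385]
tcp_rot: [0.071, 0.997, -0.002, 0.0]
ft_force: [-6.1, -20.8, -10.3]
opening: 0.0114
gripper_force: 43.3
[ 0.53597563 -0.19261604  0.03848395]
```

View pics/w3c.png

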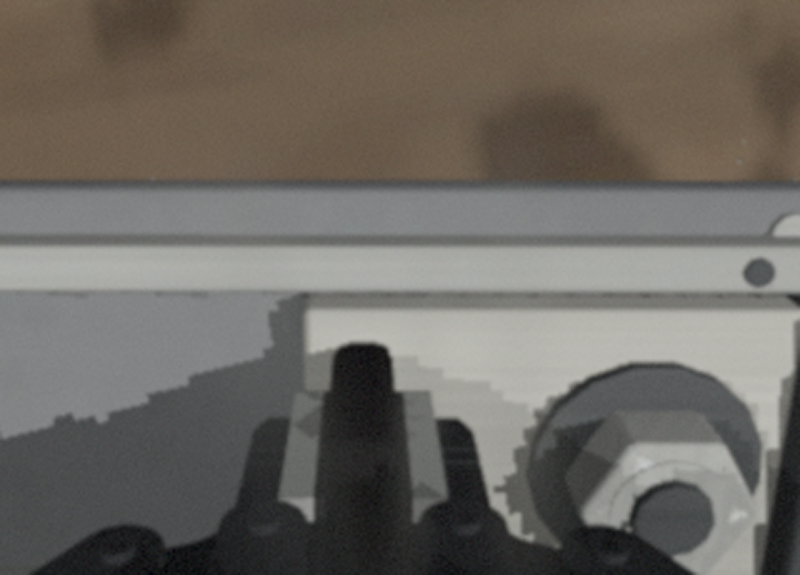

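The crop shows the grip held between the pads at (362,450) and the carriage at the stop (right edge); position stalled with force rising, so it is home. Relax, release, rise.

```bash
python3 -m handwheel '[[[0,-0.003,0,0,0,0,255],[0,-0.003,0,0,0,0,150],[0,-0.003,0,0,0,0,150],[0,-0.003,-0.01,0,0,0,150],[0,-0.003,-0.06,0,0,0,150]]]' 40; python3 -m handwheel '[[[0,0,-0.05,0,0,0,150],[0,0,-0.11,0,0,0,150],[0.02,0.06,-0.12,0,0,0,100],[0.04,0.12,-0.13,0,0,0,0],[0.055,0.17,-0.14,0,0,0,0]]]';  python3 -m handwheel '[[[0.015,0.05,0,0,0,0,0],[0.03,0.1,-0.01,0,0,0,0],[0.045,0.15,-0.01,0,0,0,0],[0.06,0.17,-0.01,0,0,0,0],[0.06,0.17,-0.01,0,0,0,0]]]'
python3 - <<'E'
from m import *
c=snap('wrist','w4.png'); P=cloud(c); I=c['pixels'].astype(int); Z=P[...,2]
V,U=np.mgrid[:400,:640]
w=snap('side'); 
m=(P[...,2]>.003)&(Z<.035)&(V<270)
n,L,S,C=cv2.connectedComponentsWithStats(m.astype(np.uint8))
for i in range(1,n):
    if S[i,4]>200: print(S[i],C[i].round(1),np.nanmean(P[L==i],0).round(4))
E
```

```text
t: 6.9
tcp_pos: [0.5352, -0.1913, 0.0967]
tcp_rot: [0.07, 0.998, 0.0, -0.002]
ft_force: [1.1, 0.5, 0.4]
opening: 0.0353
gripper_force: 0.0
t: 7.52
tcp_pos: [0.5051, -0.0138, 0.2389]
tcp_rot: [0.07, 0.998, 0.0, 0.001]
ft_force: [0.6, 0.2, 0.3]
opening: 0.0851
gripper_force: 0.0
t: 8.15
tcp_pos: [0.4691, 0.1627, 0.2483]
tcp_rot: [0.068, 0.998, 0.0, 0.0]
ft_force: [0.3, -0.2, -0.0]
opening: 0.0852
gripper_force: 0.0
[ 247    0  139   46 1351] [311.7  20.4] [0.321  0.1701 0.0067]
[225  33  23  25 279] [238.6  44.2] [0.3324 0.0929 0.0071]
[   0   66   90   35 1619] [49.3 82.4] [ 0.3429 -0.1047  0.0191]
[ 305  132   54  138 3260] [333.7 222.4] [0.5409 0.1645 0.0116]
[ 400  136   89   85 1952] [435.2 186.5] [0.5121 0.2871 0.0081]
[134 154  72  29 843] [166.1 166.9] [ 0.4452 -0.012   0.017 ]
[   0  223  137   47 5670] [ 68.  245.7] [ 0.5222 -0.1543  0.0199]
[492 240  45  30 824] [513.9 255.3] [0.6107 0.379  0.0143]
```

View pics/w4.png

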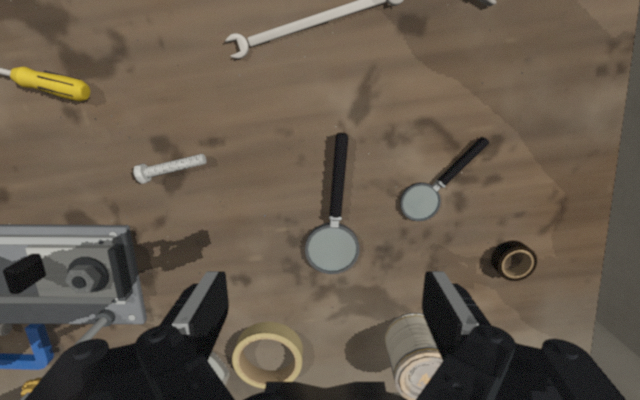

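Wrist view: larger loupe lens at (331,247), handle from (341,133) to (335,215), bolt undisturbed at (170,167), smaller look-alike at (420,200).

Run:
```python
from m import *
c=snap('wrist'); P=cloud(c); I=c['pixels'].astype(int); Z=P[...,2]
V,U=np.mgrid[:400,:640]
b=(U>300)&(U<362)&(V>128)&(V<276)
m=b&(Z>.003)&(Z<.035)
d=m&(I.sum(2)<110)&(V<214)
h=onplane(c,np.c_[U[d],V[d]],.018)[:,:2]; print('handle rect',cv2.minAreaRect(h.astype(np.float32)*1000))
l=m&(V>220); cn=max(cv2.findContours(l.astype(np.uint8),0,1)[0],key=cv2.contourArea)
q=onplane(c,cn[:,0,:],.008)[:,:2]; print('lens circ',cv2.minEnclosingCircle(q.astype(np.float32)*1000)); e=cv2.fitEllipse(q[q[:,0]>np.median(q[:,0])-.02].astype(np.float32)*1000);print(e)
L=np.array(cv2.minEnclosingCircle(q.astype(np.float32))[0])
s=status.observe(); Rm=R.from_quat(s['tcp_rot']).as_matrix()
ctr=h.mean(0); ax=L-ctr; ax/=np.linalg.norm(ax); g=L-.08*ax; print('lens',L,'handle c',ctr,'grip',g,'yaw deg',np.degrees(np.arctan2(ax[1],ax[0])))
print('dist',np.linalg.norm(L-ctr),'tool yaw', np.degrees(np.arctan2(-Rm[1,0],-Rm[0,0])))
print('delta tool', Rm.T@(np.r_[g,.004]-s['tcp_pos']))
```

```text
handle rect ((480.29949951171875, 176.71136474609375), (12.766717910766602, 93.59736633300781), 78.08578491210938)
lens circ ((573.67578125, 155.9025421142578), 36.29912185668945)
((574.3642578125, 157.7042236328125), (66.55853271484375, 69.22676849365234), 85.15906524658203)
lens [0.57367104 0.155892  ] handle c [0.47881571 0.17661823] grip [0.49551502 0.17296937] yaw deg -12.325613917734055
dist 0.0970933109183385 tool yaw -8.054369362173615
delta tool [-0.02297347  0.01644611  0.24386567]
```

```bash
python3 -m handwheel '[[[-0.005,0.004,0.04,0,0,1,130],[-0.01,0.008,0.09,0,0,2,130],[-0.015,0.012,0.14,0,0,3,130],[-0.02,0.015,0.18,0,0,4,130],[-0.023,0.0165,0.2,0,0,4,130]]]'
python3 - <<'E'
from m import *
c=snap('wrist','w5.png')
s=status.observe(); Rm=R.from_quat(s['tcp_rot']).as_matrix()
print(np.degrees(np.arctan2(-Rm[1,0],-Rm[0,0])),'delta tool', Rm.T@(np.r_[.4955,.173,.004]-s['tcp_pos']))
I=c['pixels'].astype(int);P=cloud(c);V,U=np.mgrid[:400,:640]
for v in range(60,260,30):
    k=(I[v].sum(1)<110)&(np.abs(P[v,:,2]-.016)<.008)&(U[v]>230)&(U[v]<420)
    if k.any(): print(v,(Rm.T@(onplane(c,[(U[v][k].mean(),v)],.018)[0]-s['tcp_pos'])).round(4),k.sum())
E
```

```text
t: 8.93
tcp_pos: [0.4948, 0.1724, 0.0453]
tcp_rot: [0.105, 0.994, -0.001, -0.001]
ft_force: [-0.3, -0.2, 0.6]
opening: 0.0415
gripper_force: 0.0
-12.091147876082632 delta tool [-0.00109202  0.0010318   0.03977492]
150 [0.0533 0.0012 0.0259] 10
180 [0.0378 0.0006 0.0259] 9
210 [0.0214 0.0007 0.0258] 11
240 [0.004  0.0012 0.0258] 12
```

```bash
python3 -m handwheel '[[[0,0.001,0.02,0,0,0,130],[0,0.001,0.036,0,0,0,130],[0,0.001,0.038,0,0,0,130],[0,0.001,0.038,0,0,0,130],[0,0.001,0.038,0,0,0,130]]]'
```

```text
t: 9.6
tcp_pos: [0.4956, 0.1749, 0.01]
tcp_rot: [0.105, 0.995, 0.0, 0.0]
ft_force: [0.4, -0.9, 0.6]
opening: 0.0415
gripper_force: 0.0
```

```bash
python3 -m handwheel '[[[0,0,0,0,0,0,160],[0,0,0,0,0,0,200],[0,0,0,0,0,0,255],[0,0,0,0,0,0,255],[0,0,0,0,0,0,255]]]' 80
```

```text
t: 10.22
tcp_pos: [0.4953, 0.1749, 0.0098]
tcp_rot: [0.105, 0.995, 0.0, 0.0]
ft_force: [-3.3, -0.5, 11.2]
opening: 0.0115
gripper_force: 78.5
```

The grasp is shallow; reopen, go 6 mm lower, close again.

```bash
python3 -m handwheel '[[[0,0,0,0,0,0,180],[0,0,0,0,0,0,150],[0,0,0.003,0,0,0,150],[0,0,0.006,0,0,0,150],[0,0,0.006,0,0,0,150]]]' 40;  python3 -m handwheel '[[[0,0,0,0,0,0,180],[0,0,0,0,0,0,210],[0,0,0,0,0,0,255],[0,0,0,0,0,0,255],[0,0,0,0,0,0,255]]]' 60
```

```text
t: 10.85
tcp_pos: [0.4949, 0.1747, 0.0029]
tcp_rot: [0.105, 0.995, -0.0, -0.0]
ft_force: [0.7, 0.4, -0.8]
opening: 0.0348
gripper_force: 0.0
t: 11.48
tcp_pos: [0.4952, 0.1749, 0.0036]
tcp_rot: [0.105, 0.995, 0.0, 0.0]
ft_force: [-1.3, -0.4, 5.6]
opening: 0.0122
gripper_force: 59.2
```

```bash
python3 -m handwheel '[[[0,0,-0.01,0,0,0,255],[0,0,-0.03,0,0,0,255],[0,0,-0.06,0,0,0,255],[0,0,-0.1,0,0,0,255],[0,0,-0.14,0,0,0,255]]]'; python3 -m handwheel '[[[0,0,-0.03,0,0,0,255],[0,0,-0.05,0,0,0,255],[0,0,-0.06,0,0,0,255],[0,0,-0.06,0,0,0,255],[0,0,-0.06,0,0,0,255]]]'
cat > lens.py <<'E'
from m import *
import sys
# plane/centre of the held lens from the wrist camera: ellipse of the disc in tool coords
def lens(save=None):
    s=status.observe(); c=snap('wrist',save); Rm=R.from_quat(s['tcp_rot']).as_matrix(); p=np.array(s['tcp_pos'])
    T=(cloud(c)-p)@Rm; I=c['pixels'].astype(int)
    # lens lies along tool -x (about 45..115 mm), |y|<40, z near 0
    m=(T[...,0]<-.04)&(T[...,0]>-.13)&(abs(T[...,1])<.045)&(T[...,2]>-.05)&(T[...,2]<.03)
    n,L,S,C=cv2.connectedComponentsWithStats(m.astype(np.uint8)); i=1+S[1:,4].argmax(); m=L==i
    Q=T[m]; A=np.c_[Q[:,:2],np.ones(len(Q))]; k=np.linalg.lstsq(A,Q[:,2],rcond=None)[0]
    r=abs(Q[:,2]-A@k)<.006; k=np.linalg.lstsq(A[r],Q[r,2],rcond=None)[0]
    print('tcp',p.round(4),'px',S[i],'n',m.sum(),'tool bbox',Q.min(0).round(4),Q.max(0).round(4),'mean',Q.mean(0).round(4))
    print('slopes deg about', np.degrees(k[:2]).round(2),'resid',np.std(Q[r,2]-A[r]@k).round(4))
    return s,c,T,m,Rm,p
if __name__=='__main__': lens(sys.argv[1] if len(sys.argv)>1 else None)
E
python3 lens.py w6.png
```

```text
t: 12.1
tcp_pos: [0.4949, 0.1747, 0.1451]
tcp_rot: [0.104, 0.995, 0.0, 0.0]
ft_force: [0.1, 0.4, -1.2]
opening: 0.0124
gripper_force: 58.6
t: 12.72
tcp_pos: [0.4947, 0.1746, 0.2025]
tcp_rot: [0.105, 0.995, -0.0, -0.001]
ft_force: [-0.2, -0.7, -1.0]
opening: 0.0121
gripper_force: 58.6
tcp [0.4947 0.1746 0.2025] px [ 301  352   48   36 1249] n 1249 tool bbox [-0.0662 -0.0114 -0.01  ] [-0.0437  0.0132  0.0028] mean [-0.0545  0.0008 -0.0049]
slopes deg about [-8.89  0.11] resid 0.0017
```

View pics/w6.png

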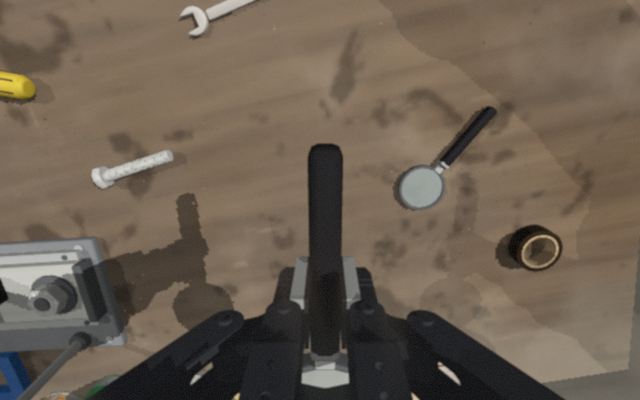

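Wrist view: the loupe is held by the handle (310–342, 145–380), lens hidden behind the gripper; bolt and small loupe undisturbed. Check the handle's tilt and the lens from the other cameras.

```bash
cat > tilt.py <<'E'
from m import *
def handle():
    s=status.observe(); c=snap('wrist'); Rm=R.from_quat(s['tcp_rot']).as_matrix(); p=np.array(s['tcp_pos'])
    T=(cloud(c)-p)@Rm
    m=(T[...,0]>.018)&(T[...,0]<.058)&(abs(T[...,1])<.004)&(abs(T[...,2])<.035)
    Q=T[m]; print('handle n',m.sum(),'z med',np.median(Q[:,2]).round(4),'slope',np.degrees(np.polyfit(Q[:,0],Q[:,2],1)[0]).round(2))
    e=(abs(T[...,1])<.004)&(abs(T[...,2])<.035); print('tail end x',T[e][:,0].max().round(4))
    mm=(T[...,0]>.018)&(T[...,0]<.058)&(abs(T[...,1])<.02)&(abs(T[...,2])<.012); q=T[mm]; print('yaw',np.degrees(np.polyfit(q[:,0],q[:,1],1)[0]).round(2),'ymean',q[:,1].mean().round(4))
    return Rm,p
def lens(n):
    Rm,p=handle(); c=snap(n); T=(cloud(c)-p)@Rm; I=c['pixels'].astype(int)
    m=(T[...,0]<-.038)&(T[...,0]>-.125)&(abs(T[...,1])<.045)&(abs(T[...,2])<.025)
    if m.sum()<30: print(n,'hidden'); return
    k,L,S,C=cv2.connectedComponentsWithStats(m.astype(np.uint8)); i=1+S[1:,4].argmax(); Q=T[L==i]
    A=np.c_[Q[:,:2],np.ones(len(Q))]; f=np.linalg.lstsq(A,Q[:,2],rcond=None)[0]
    print(n,S[i],'mean',Q.mean(0).round(4),'min',Q.min(0).round(4),'max',Q.max(0).round(4),'slopes',np.degrees(f[:2]).round(2),f[2].round(4))
if __name__=='__main__':
    lens('side'); lens('scene')
E
python3 tilt.py
```

```text
handle n 1918 z med -0.0152 slope -0.06
tail end x 0.0619
yaw 0.85 ymean 0.0003
side [262 112  31  23 536] mean [-0.0799 -0.004  -0.0033] min [-0.1149 -0.0366 -0.0142] max [-0.0384  0.031   0.0065] slopes [-0.61 -1.25] -0.0042
handle n 1914 z med -0.0152 slope -0.2
tail end x 0.0619
yaw 0.65 ymean 0.0013
scene [279 117  30  15 356] mean [-0.0774 -0.0049 -0.0023] min [-0.1119 -0.0375 -0.0087] max [-0.0383  0.0323  0.0055] slopes [-0.22 -1.78] -0.0028
```

```bash
python3 -m handwheel '[[[-0.005,-0.03,0,0,0,0,255],[-0.012,-0.075,0,0,0,0,255],[-0.018,-0.12,0,0,0,0,255],[-0.025,-0.165,0,0,0,0,255],[-0.032,-0.21,0,0,0,0,255]]]'; python3 -m handwheel '[[[-0.006,-0.035,0,0,0,0,255],[-0.011,-0.065,0,0,0,0,255],[-0.0125,-0.08,0,0,0,0,255],[-0.0125,-0.08,0,0,0,0,255],[-0.0125,-0.08,0,0,0,0,255]]]'; python3 tilt.py
python3 - <<'E'
from m import *
for n in('side','scene'): c=snap(n,n+'7.png'); print(n,[np.round(proj(c,p)) for p in [(.5565,-.137,.043),(.627,-.1455,.1295),(.5565,-.137,.2)]])
a=cv2.imread('pics/side7.png')[130:330,260:460]; b=cv2.imread('pics/scene7.png')[130:330,260:460]
cv2.imwrite('pics/mix7.png',np.hstack([cv2.resize(a,(400,400),interpolation=cv2.INTER_CUBIC),cv2.resize(b,(400,400),interpolation=cv2.INTER_CUBIC)]))
E
```

```text
t: 13.6
tcp_pos: [0.4825, -0.0387, 0.2032]
tcp_rot: [0.105, 0.995, 0.0, -0.0]
ft_force: [0.9, 0.2, -1.1]
opening: 0.0124
gripper_force: 58.6
t: 14.22
tcp_pos: [0.4785, -0.117, 0.2032]
tcp_rot: [0.104, 0.995, 0.0, -0.0]
ft_force: [-0.1, 0.2, -1.1]
opening: 0.0125
gripper_force: 58.6
handle n 1904 z med -0.0152 slope -0.02
tail end x 0.0619
yaw -0.3 ymean 0.001
side [346 186  33  30 754] mean [-0.0816 -0.0027 -0.0037] min [-0.1161 -0.0356 -0.0095] max [-0.0436  0.0317  0.0057] slopes [ 0.3  -0.47] -0.0033
handle n 1907 z med -0.0153 slope -0.03
tail end x 0.0619
yaw 3.11 ymean 0.0018
scene [337 171  34  21 583] mean [-0.0776 -0.0044 -0.0025] min [-0.1133 -0.0373 -0.0079] max [-0.0385  0.0325  0.0054] slopes [ 0.06 -1.68] -0.0025
side [array([356., 238.]), array([382., 204.]), array([362., 202.])]
scene [array([351., 241.]), array([382., 203.]), array([355., 183.])]
```

View pics/mix7.png

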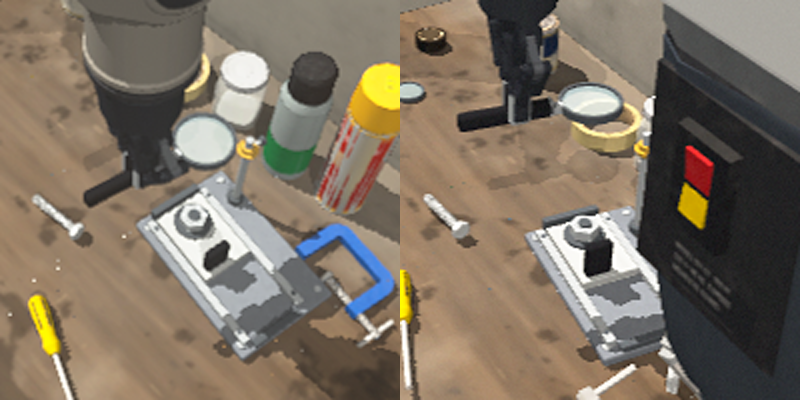

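Side (left) and scene (right) crops: carriage home with the nut at side (356,238), lens held level next to the post, collar at side (384,204), matching the projections of my estimates. Descend.

```bash
python3 -m handwheel '[[[0,-0.001,0.015,0,0,0,255],[0.0005,-0.001,0.035,0,0,0,255],[0.0005,-0.001,0.055,0,0,0,255],[0.0005,-0.001,0.07,0,0,0,255],[0.0005,-0.001,0.0755,0,0,0,255]]]'; python3 -m handwheel '[[[0,0,0,0,0,0,255],[0,0,0,0,0,0,255],[0,0,0,0,0,0,255],[0,0,0,0,0,0,255],[0,0,0,0,0,0,255]]]'; python3 tilt.py
python3 - <<'E'
from m import *
V,U=np.mgrid[:400,:640]
obs={}
for n in('side','scene'):
    c=snap(n,n+'8.png'); I=c['pixels'].astype(int); P=cloud(c)
    b=(abs(U-382)<13)&(abs(V-204)<13)&(I[...,0]-I[...,2]>60)&(I[...,0]>120); uv,bb=bboxm(c,b); print(n,'brass',b.sum(),uv,bb,np.nanmedian(P[b],0).round(4))
    u,v=proj(c,(.5565,-.137,.1298)); print('expected lens px',round(u),round(v))
    L=(abs(P[...,0]-.5565)<.045)&(abs(P[...,1]+.137)<.045)&(P[...,2]>.105)&(P[...,2]<.15); k,lab,S,C=cv2.connectedComponentsWithStats(L.astype(np.uint8)); i=1+S[1:,4].argmax(); q=P[lab==i]; print('lens',C[i],q.mean(0).round(4),((q.min(0)+q.max(0))/2).round(4))
    obs[n]=(rays(c,uv),rays(c,C[i]))
for j in(0,1): print(('collar','lens')[j],tri(obs['side'][j][0],obs['side'][j][1][0],obs['scene'][j][0],obs['scene'][j][1][0]))
E
```

```text
t: 15.15
tcp_pos: [0.4771, -0.1189, 0.1266]
tcp_rot: [0.105, 0.995, 0.0, -0.001]
ft_force: [-0.1, 0.7, -0.5]
opening: 0.0124
gripper_force: 58.6
t: 15.78
tcp_pos: [0.4777, -0.119, 0.1279]
tcp_rot: [0.105, 0.995, 0.0, 0.0]
ft_force: [0.5, -0.3, -1.0]
opening: 0.0126
gripper_force: 58.6
handle n 1903 z med -0.0152 slope -0.04
tail end x 0.0619
yaw -1.43 ymean 0.0007
side [344 206  31  28 677] mean [-0.0811 -0.003  -0.0036] min [-0.1158 -0.0353 -0.0141] max [-0.0386  0.032   0.0048] slopes [-0.31 -0.57] -0.004
handle n 1903 z med -0.0152 slope -0.04
tail end x 0.0619
yaw -0.02 ymean 0.0008
scene [336 200  33  23 573] mean [-0.0778 -0.0041 -0.0024] min [-0.1129 -0.0372 -0.0088] max [-0.0388  0.0315  0.0052] slopes [ 0.29 -1.34] -0.0021
side brass 82 [383.14634146 204.79268293] (np.int64(378), np.int64(389), np.int64(199), np.int64(209)) [ 0.6247 -0.1511  0.1311]
expected lens px 359 219
lens [359.25184094 219.76141384] [ 0.5562 -0.1389  0.1315] [ 0.553  -0.1378  0.1326]
scene brass 112 [376.125      200.22321429] (np.int64(370), np.int64(384), np.int64(192), np.int64(208)) [0.7114 0.0009 0.0236]
expected lens px 353 210
lens [352.33968804 211.05025997] [ 0.5525 -0.139   0.1303] [ 0.5501 -0.138   0.1308]
collar (array([ 0.60848688, -0.15400981,  0.15048684]), np.float64(0.010174979379251789))
lens (array([ 0.55558885, -0.13757891,  0.12873815]), np.float64(0.0035544824571099925))
```

```bash
python3 -m handwheel '[[[0,0.001,0,0,0,0,255],[0,0.001,0,0,0,0,255],[0,0.001,0,0,0,0,255],[0,0.001,0,0,0,0,255],[0,0.001,0,0,0,0,255]]]' && python3 -c "
from bench import env,status
s=status.observe();print(s['tcp_pos'],max(map(abs,s['joint_velocities'])));print(env.job_done())"
```

```text
t: 16.7
tcp_pos: [0.4779, -0.118, 0.1278]
tcp_rot: [0.105, 0.995, 0.0, -0.0]
ft_force: [0.2, 0.5, -0.4]
opening: 0.0125
gripper_force: 58.6
[ 0.4778842  -0.11801251  0.12779331] 0.0010447514321430913
the job is handed in; nothing more can be done
None
```

The job is handed in at 16.7 s: the carriage is home against its stop, and the loupe is held still and level, lens centred over the nut to 1–2 mm by my estimate and at about 0.130 m, my measured flange height. The collar and bolt were not touched; I miscounted and viewed 11 pictures, one over the limit of 10.

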